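Plug the intake hood into the fume extractor and switch it on

ROBOT

A 6-joint arm with a two-finger parallel gripper is mounted at the origin on the work surface. World frame = base frame: x ahead of the robot, y to its left, z up, the work surface at z = 0. Lengths are in m, angles in rad, forces in N, time in s.
With the tool pointing down it reaches from about 0.3 to 0.775 m from the base axis. Payload 14.6 kg.
Tool frame: the origin (TCP) lies at the very end of the fingers, on their centre line; the grasp point (between the pads) lies 19 mm behind it; z points along the fingers, y is the line along which they close (so a half turn about z gives the same grasp; the last joint's range is limited). The gripper opens to 94 mm and grips with 3 to 60 N. Pads are 16 mm wide; open, the fingers measure 119 mm over their backs; the gripper's body (75 mm by 177 mm) begins 78 mm behind the grasp point.
Start: joints at [-1.182, 0.3, 1.521, -0, 1.321, -0.067], TCP at [0.242, -0.494, 0.205] pointing down, gripper open.
Joint ranges: [-3.03, 3.03], [-0.79, 2.21], [0.23, 2.52], [-1.04, 4.18], [0, 3.07], [-2.55, 2.55]. Speed limits (rad/s): [2.22, 2.22, 2.57, 3.14, 3.14, 3.14].

INTERFACE

Orientations are given as [roll, pitch, yaw] about the fixed x, y, z axes, in that order (R = Rz(yaw) Ry(pitch) Rx(roll)).
In Python, from station import ctrl, cams gives the robot as it stands. The module is installed in compiled form; this text tells all that it offers.
- The arm moves only by the tool arm_command, never from a script. Its argument "plan" is a list that holds one entry, the list of rows, each a list of 7 numbers: the shift along the tool's x, y, z in mm, then the turn, a rotation vector about the tool's x, y, z in rad, then the closure, from -1 (fully open) to 1 (shut). A call has 1 to 12 rows; each row is the pose to reach, as a shift and turn from the pose commanded when the call began, along the tool's axes at that moment; what a row does not reach only later rows make up. A row lasts 1/10 s, in which the tool goes at most 50 mm and 8.59 degrees, less where a joint would pass 70% of its speed; a pose out of reach is approached as far as the arm can. A call with a gripper value outside its range is refused whole. The fingers move at their own pace and stop on an object; "squeeze" is the grip in N (left out, the last holds). Time passes only in rows, so rows that repeat a pose let the fingers close. It gives the time, the measured TCP pose, the force, the opening and the grip force at its end, in the units of the state.
- ctrl.get_obs(): the state, without advancing time (a new reading comes with each control period).
- cams.camera(name): name is "scene" or "top" or "wrist"; returns (picture, depth): 384x512x3 uint8, blue, green, red; 384x512 float32, m along the optical axis (not along the pixel's ray), 0 where there is no reading.
- cams.camera_info(name): a dict with "fx", "fy", "cx", "cy" (pixels), "world_to_cam" (4x4, takes a point from world to camera coordinates). Camera axes: x right, y down, z forward; pixel columns grow to the right and rows downward; lengths in m; the calibration is good to about 2 mm. A picture is of the moment at which its call begins: read the wrist's pose just before it. camera_info takes no time and is no camera call; for the wrist camera it gives the pose at the moment of the call.
- ctrl.hand_in(): hands the job in; it is judged then, once.
The state is a dict: "time_s": time; "qpos": joint angles; "joint_vel": joint speeds; "tau": joint torques, N m; "ee_pos": TCP position; "eef_rot": TCP orientation; "force": force on the tool from outside, world axes, zero at the start; "moment": the same for the moment, N m; "grip_width": finger opening in m; "grip_force": force on a finger pad.
Only numpy, scipy, OpenCV 4.12 (cv2) and the standard library are available. Lean on these libraries where they do the work, as an engineer would, in place of code of your own. Each camera call takes 0.05 s, during which the arm holds its last target. There are 200 camera calls.

TASK

Get the fume extractor ready for soldering: push the loose intake hood's tapered cuff into the extractor's port until it is fully home, with its collar down flat on the port rim all round and its mouth pointing at the middle of the circuit board in the holder. Press firmly but do not force it, then let go of the hood and press the green button fully in to switch the extractor on. Leave the board and everything else on the bench alone.

Things in the scene. Friction and masses are not known exactly. Their poses are not given: they have to be found in the camera images.
- hood: Loose grey intake hood, 0.2 to 0.33 kg, standing upright on its tapered cuff (diameter 41 mm at the foot, 48 at the top, 42 long). Above: black stop collar (diameter 72, 5 thick), 48 mm pipe bending level (top 119 up), round mouth (diameter 84, its face 106 out from the cuff's axis, lowest point 53 up). Origin at the centre of the cuff's foot, z up the cuff's axis, x out of the mouth.
- hood_collar (a point): Centre of the underside of the hood's stop collar, on the cuff's axis, 42 mm above the hood's origin.
- hood_fin (a point): Where to grip the orange upright fin on top of the bend (46 mm along the hood's x, 14 mm thick along its y): 3 mm behind the cuff's axis, 144 mm above the hood's origin, 14 mm below the fin's top and 25 mm above the pipe. A steel damper knob sticks out behind the pipe, lower down.
- extractor: Fume extractor, a white steel box fixed on the bench, 220 mm (x) by 240 mm (y), top cover 150 mm above the bench; origin at the centre of its underside, x towards its back. On the cover: the round port with an aluminium rim, and in the front left corner (low x, high y) the green button on a blue panel.
- port (a point): Centre of the top of the aluminium port rim (outer diameter 78 mm, opening 55 mm), 158 mm above the bench at rest, on the port's axis; axes as the extractor's. The rim rides in a soft rubber mount: under a push it sinks about 1 mm per 2.2 N, up to 9 mm, and comes back. When the hood is home, hood_collar lies on this point.
- port_rim: The port; origin as point port. Below the rim it is lined with 8 black sprung rubber segments of the cuff's own taper. The cuff enters freely about 24 mm, then they centre and grip it: its weight alone leaves it 8 to 15 mm short of home; the rest takes a push that rises to 8 to 14 N, then the collar meets the rim and the push rises more steeply. Friction keeps it home.
- work (a point): Middle of the green circuit board, on its upper face, 67 mm above the bench; the board (114 by 140 mm) is clamped in a fixed holder. The mouth is to point at it as seen from above.
- board: The board and its holder, fixed on the bench; 166 mm (x) by 140 mm (y), 87 mm high at most; origin at the centre of its underside.
- power (a joint): Travel of the green push button in m: 0 out, 0.006 fully in; springs back; pressing it fully in takes 5 N.
- power_top (a point): Centre of the top of the green button (diameter 26 mm), 18 mm above the extractor's cover; pressed straight down.
- meter: Bystander: grey multimeter lying flat, 150 x 75 x 40 mm; origin at the centre of its underside.
- flux: Bystander: white bottle with red cap, diameter 44 mm, 110 mm high; origin at the centre of its foot.
- reel: Bystander: grey reel standing on its flange, diameter 60 mm, 46 mm high; origin at the centre of its foot.
- driver: Bystander: screwdriver with a blue handle, lying along its x.
- esd_brush: Bystander: black brush, lying along its x.
- parts_dish: Bystander: steel dish, diameter 90 mm, 30 mm high; origin at the centre of its underside.
- tester: Bystander: yellow tester, 90 x 60 x 30 mm, lying flat; origin at the centre of its underside.
There are look-alikes about, which are no part of the job. What is shaped like the board but red is not meant.

How it is judged:
By the outcome, as a careful person would: the job done as asked, in the order asked, and still so for the second after the job is handed in, with the robot touching nothing.
It also fails if it takes over 64 s, if anything falls off the work surface, if the arm or the gripper's body presses on something with over 40 N, if the wrist force passes 120 N, or if a joint passes its speed limit or range.

## Working session

There is one attempt and no reset: what is moved stays moved. The work goes in short steps, Python scripts to look and compute and a tool call to move; the robot and the scene stay as the last step left them, time stands still between calls to the robot, and variables do not carry over. Pictures are saved under pics/ and viewed, at most 10 in all, crops included, and the job is handed in when it is done.

Besides the shell and the picture viewer there is one more tool, called after ">>>" by a JSON object that holds its "op" and its "data". arm_command: Moves the arm, as the interface text tells. Its arguments: {"type":"object","properties":{"plan":{"type":"array"},"squeeze":{"type":"number"}},"required":["plan"]}

```bash
mkdir -p pics; cat > h.py <<'E'
import numpy as np, cv2
from station import ctrl, cams
def grab(n):
    i=cams.camera_info(n); p,d=cams.camera(n); return p,d,i
def pts(d,i):
    v,u=np.indices(d.shape); P=np.stack([(u-i['cx'])/i['fx']*d,(v-i['cy'])/i['fy']*d,d],-1)
    T=np.linalg.inv(np.array(i['world_to_cam'])); return P@T[:3,:3].T+T[:3,3]
def ray(i,u,v,z):
    T=np.linalg.inv(np.array(i['world_to_cam'])); r=T[:3,:3]@np.array([(u-i['cx'])/i['fx'],(v-i['cy'])/i['fy'],1]); o=T[:3,3]
    return o+r*(z-o[2])/r[2]
E
python3 - <<'E'
from h import *
for n in ('scene','top'):
    p,d,i=grab(n); cv2.imwrite(f'pics/{n}0.png',p); np.savez(f'{n}0.npz',p=p,d=d,**{k:np.array(i[k]) for k in i})
    print(n,np.linalg.inv(np.array(i['world_to_cam']))[:3].round(3),i['fx'])
print(ctrl.get_obs())
E
```

```text
scene [[-0.823  0.38  -0.423  1.019]
 [ 0.568  0.558 -0.605  0.718]
 [ 0.006 -0.738 -0.674  0.982]] 362.77175403863686
top [[ 0.078 -0.977  0.2    0.19 ]
 [-0.997 -0.077  0.011 -0.073]
 [ 0.005 -0.2   -0.98   1.456]] 447.47016942456213
{'time_s': 0.1, 'qpos': array([-1.18159972e+00,  3.00393920e-01,  1.52152076e+00,  2.39753734e-05,
        1.32070615e+00, -6.65979489e-02]), 'joint_vel': array([-0.00062339, -0.00154654, -0.00201344, -0.00175657, -0.00110909,
       -0.00019109]), 'tau': array([ 3.32320442e-04, -5.32647943e+01, -3.53284121e+01,  7.08558387e-02,
        2.34676333e-02, -6.13867860e-05]), 'ee_pos': array([ 0.24201035, -0.49362889,  0.20495418]), 'eef_rot': array([-3.14056831e+00, -9.15954187e-05,  4.55788564e-01]), 'force': array([-0.21060623,  0.19813318,  0.51362409]), 'moment': array([-0.00826903,  0.00058335,  0.01056302]), 'grip_force': 0.0, 'grip_width': 0.09424864470897606}
```

View pics/scene0.png

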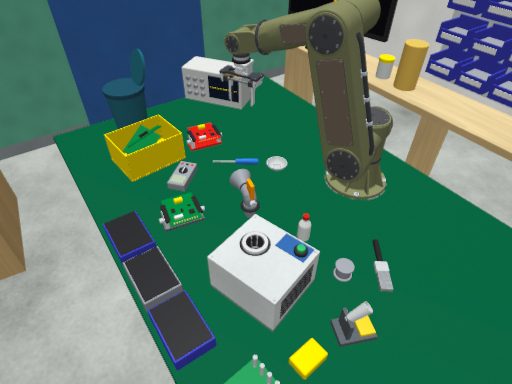

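View pics/top0.png

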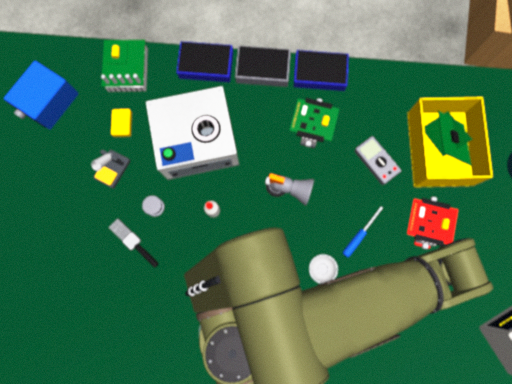

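The scene picture shows the grey hood with its orange fin at scene (245,190) / top (288,187), mouth to the right. The extractor is at top (192,132), with its port at (206,128) and green button at (169,154).

Candidates for the board:
- green board in a clamp at top (316,119)
- green item with posts at top (124,62)
- green piece in the yellow bin at top (448,135)
- red board at top (432,222)

The clamped one at (316,119) fits best. I'll check its size and height.

```bash
cat > m.py <<'E'
from h import *
def blob(m,near=None):
    n,l,s,c=cv2.connectedComponentsWithStats(m.astype(np.uint8)); return [(l==k,s[k],c[k]) for k in range(1,n) if s[k][4]>=12]
def load(n):
    z=np.load(n+'0.npz'); return z['p'],z['d'],{k:z[k] for k in ('fx','fy','cx','cy','world_to_cam')}
E
python3 - <<'E'
from m import *
np.set_printoptions(precision=4,suppress=True)
for n in ('top','scene'):
    p,d,i=load(n); P=pts(d,i); hsv=cv2.cvtColor(p,cv2.COLOR_BGR2HSV); H,S,V=[hsv[...,k].astype(int) for k in range(3)]
    masks={'orange':(H>8)&(H<20)&(S>150)&(V>120),'green':(H>45)&(H<80)&(S>120)&(V>105),'blue':(H>100)&(H<125)&(S>130)&(V>90)}
    for k,m in masks.items():
        for b,s,c in blob(m):
            q=P[b&(d>0)]
            if len(q)<12 or q[:,0].max()>1.3: continue
            print(n,k,s,c.round(1),'med',np.median(q,0),'lo',np.percentile(q,3,0),'hi',np.percentile(q,97,0))
p,d,i=load('top'); P=pts(d,i)
# port ring: points with z 0.154..0.166 near
m=(P[...,2]>.154)&(P[...,2]<.163); m[:, :185]=0; m[:,235:]=0;m[:100]=0;m[160:]=0
q=P[m];print('rim',len(q),cv2.minEnclosingCircle(q[:,:2].astype(np.float32)),np.median(q[:,2]))
m=(abs(P[...,2]-.15)<.003); q=P[m&(np.indices(d.shape)[1]<245)];print('cover',cv2.minAreaRect(q[:,:2].astype(np.float32)),len(q))
ps=cv2.imread('pics/scene0.png')
a=cv2.resize(p[85:215,80:350],(800,385),interpolation=2); b=cv2.resize(ps[150:270,150:330],(330,220),interpolation=2); c=cv2.resize(p[30:150,90:350],(470,217),interpolation=2)
cv2.imwrite('pics/crop.png',np.vstack([a,np.hstack([b,np.pad(c,((0,3),(0,0),(0,0)))])])[:600])
E
```

```text
top orange [269 173  16   6  23] [276.2 175.3] med [ 0.4888 -0.0786  0.1536] lo [ 0.4789 -0.0976 -0.0053] hi [ 0.5289 -0.0535  0.16  ]
top orange [270 178  14   6  40] [275.2 180.8] med [ 0.4736 -0.072   0.1354] lo [ 0.4691 -0.0951  0.104 ] hi [ 0.4775 -0.0581  0.1535]
top orange [411 204   5  23  30] [413.2 215. ] med [ 0.4138 -0.5133  0.0672] lo [ 0.3802 -0.5196  0.0604] hi [ 0.4453 -0.5059  0.0724]
top orange [441 218   9  12  26] [444.  223.2] med [ 0.3955 -0.6051  0.0686] lo [ 0.3766 -0.6248  0.0617] hi [ 0.4114 -0.5957  0.0818]
top green [ 101   39   45   49 1578] [123.3  60.9] med [0.86   0.4643 0.0559] lo [0.7796 0.4029 0.0481] hi [0.9391 0.5406 0.0705]
top green [ 289   98   51   44 1102] [315.1 120. ] med [ 0.7013 -0.1901  0.066 ] lo [ 0.6498 -0.2594 -0.0007] hi [ 0.7631 -0.1154  0.0719]
top green [ 425  112   47   52 1193] [449.  136.8] med [ 0.6603 -0.598   0.123 ] lo [ 0.5898 -0.6643  0.0684] hi [ 0.7316 -0.5598  0.1597]
top green [163 148  10  10  74] [167.5 152.4] med [0.5269 0.2519 0.1701] lo [0.5157 0.2401 0.1588] hi [0.5416 0.2669 0.176 ]
top blue [176  43  57  39 5
[... 2811 characters left out ...]
] [246.8 160.7] med [ 0.321  -0.332   0.0217] lo [ 0.2842 -0.3569  0.0061] hi [ 0.3588 -0.3054  0.028 ]
scene blue [103 211  53  52 417] [131.1 244.9] med [ 0.9152 -0.1114  0.0457] lo [ 0.8411 -0.2709  0.0036] hi [ 0.9587 -0.1058  0.0528]
scene blue [276 234  37  28 349] [292.1 246.3] med [0.5386 0.2214 0.1508] lo [0.5007 0.1863 0.1482] hi [0.565  0.2791 0.1539]
scene blue [148 290  68  80 736] [186.6 344.6] med [0.9163 0.2903 0.0413] lo [0.8412 0.1274 0.0012] hi [0.9591 0.2928 0.052 ]
rim 367 ((0.6200830340385437, 0.14859086275100708), 0.10663546621799469) 0.1565459390715629
cover ((0.618910551071167, 0.19822049140930176), (0.22197756171226501, 0.24007602035999298), 16.604188919067383) 3444
```

View pics/crop.png

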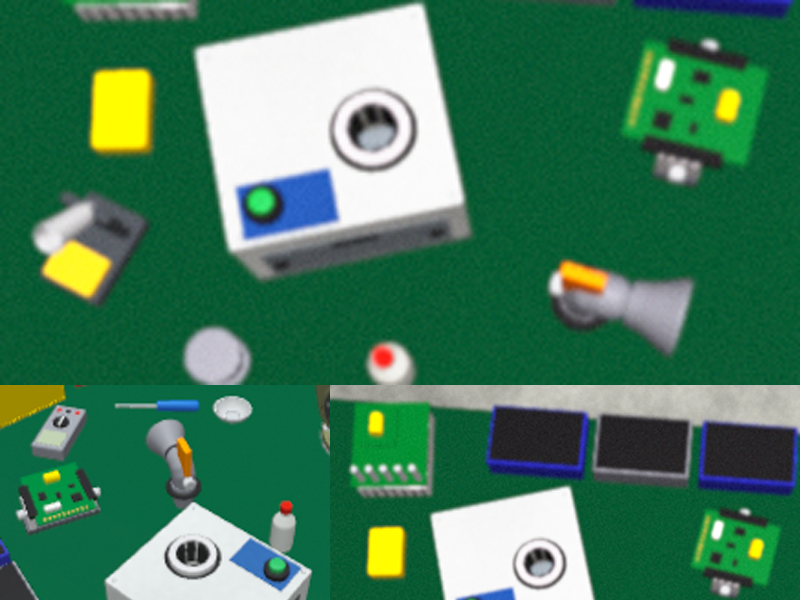

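Crop confirms three points:
- The target board is the green one in the black clamp at top (316,119), 66 mm high and about 114 x 140 mm. The item with posts at (124,62) is bigger and at a different height, and the others are red or in the bin.
- The hood at (288,187) is the only loose one with a fin. The thing at (110,165) is a small stand.
- The port ring is at (206,129).

Next I hover over the hood.

>>> {"op": "arm_command", "data": {"plan": [[[396,-274,-150,0,0,-0.764,-1],[396,-274,-150,0,0,-0.764,-1],[396,-274,-150,0,0,-0.764,-1],[396,-274,-150,0,0,-0.764,-1],[396,-274,-150,0,0,-0.764,-1],[396,-274,-150,0,0,-0.764,-1],[396,-274,-150,0,0,-0.764,-1],[396,-274,-150,0,0,-0.764,-1],[396,-274,-150,0,0,-0.764,-1],[396,-274,-150,0,0,-0.764,-1],[396,-274,-150,0,0,-0.764,-1],[396,-274,-150,0,0,-0.764,-1]]]}}

```text
time_s: 1.3
ee_pos: [0.4773, -0.0728, 0.3551]
eef_rot: [-3.141, 0.0, 1.222]
force: [0.6, -0.2, -0.8]
grip_width: 0.0941
grip_force: 0.0
```

```bash
python3 - <<'E'
from h import *
o=ctrl.get_obs(); print(o['time_s'],o['ee_pos'],o['eef_rot'],o['qpos'])
p,d,i=grab('wrist'); cv2.imwrite('pics/w1.png',p); np.savez('w10.npz',p=p,d=d,**{k:np.array(i[k]) for k in i})
print(np.linalg.inv(np.array(i['world_to_cam']))[:3].round(3),i['fx'])
E
```

```text
1.3 [ 0.47726344 -0.07278672  0.35511161] [-3.14108721e+00  2.08565822e-04  1.22206040e+00] [-2.27143844e-01  7.68080100e-02  1.44380915e+00 -1.45906359e-04
  1.62150251e+00  1.21584784e-01]
[[ 0.94  -0.331 -0.082  0.5  ]
 [-0.341 -0.913 -0.226 -0.008]
 [-0.     0.24  -0.971  0.534]] 327.319813039299
```

View pics/w1.png

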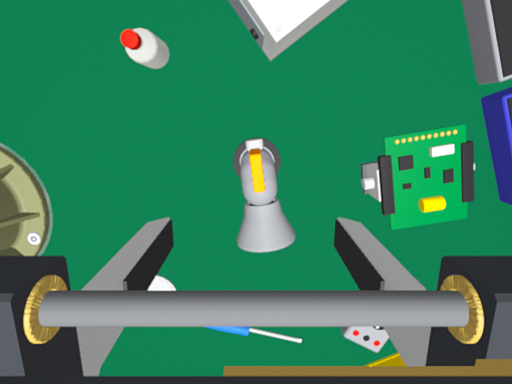

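The wrist picture shows the fin at (256,170), mouth down at (266,240), collar ring at (256,160), and the board in its holder at (430,177). Now I measure the fin and the board.

```bash
python3 - <<'E'
from m import *
np.set_printoptions(precision=4,suppress=True)
p,d,i=load('w1'); P=pts(d,i); hsv=cv2.cvtColor(p,cv2.COLOR_BGR2HSV); H,S,V=[hsv[...,k].astype(int) for k in range(3)]
m=(H>5)&(H<24)&(S>130)&(V>100); m[:140]=0;m[200:]=0;m[:,:240]=0;m[:,275:]=0
q=P[m&(d>0)]; print('z hist',np.histogram(q[:,2],bins=np.arange(.1,.175,.005)))
t=q[q[:,2]>np.percentile(q[:,2],90)-.004]; r=cv2.minAreaRect(t[:,:2].astype(np.float32)); print('fin top',len(t),r,np.median(t[:,2])); print(cv2.boxPoints(r))
c=t[:,:2].mean(0); w,v=np.linalg.eigh(np.cov((t[:,:2]-c).T)); a=v[:,1]; a=a if a[1]<0 else -a; print('mean',c,'yaw',np.arctan2(a[1],a[0]))
# hood mouth etc. symmetric direction: pts of grey above .05
g=(P[...,2]>.05)&(P[...,2]<.2); g[:130]=0; g[255:]=0; g[:,:230]=0; g[:,300:]=0
h=P[g&(d>0)]; hx=np.array([np.cos(np.arctan2(a[1],a[0])),a[1]]); s=(h[:,:2]-c)@a; l=(h[:,:2]-c)@np.array([-a[1],a[0]])
far=s>np.percentile(s,99)-.02; print('extent along',s.min(),s.max(),'mouth lateral',l[far].min(),l[far].max())
# board
b=(abs(P[...,2]-.067)<.006)&(np.indices(d.shape)[1]>380)&(np.indices(d.shape)[0]>115)&(np.indices(d.shape)[0]<235)&(np.indices(d.shape)[1]<478)&(H>45)&(H<85)
q=P[b]; r=cv2.minAreaRect(q[:,:2].astype(np.float32)); print('board',len(q),r,np.median(q[:,2]))
# triangulate fin centre from top view orange vs wrist
E
```

```text
z hist (array([ 0,  2,  3,  5,  5,  4,  6,  5,  4,  5,  6, 67,  0,  0]), array([0.1  , 0.105, 0.11 , 0.115, 0.12 , 0.125, 0.13 , 0.135, 0.14 ,
       0.145, 0.15 , 0.155, 0.16 , 0.165, 0.17 ]))
fin top 68 ((0.47985851764678955, -0.07595601677894592), (0.04587234929203987, 0.013333650305867195), 76.26361083984375) 0.15690916700405394
[[ 0.4679 -0.0967]
 [ 0.4809 -0.0998]
 [ 0.4918 -0.0553]
 [ 0.4788 -0.0521]]
mean [ 0.4823 -0.0708] yaw -1.8018147127392505
extent along -0.027396255090479927 0.11506525778088565 mouth lateral -0.041587574476601614 0.0419847063406273
board 5871 ((0.7050116062164307, -0.1847144067287445), (0.1405763179063797, 0.1340791881084442), 79.85322570800781) 0.06645015375357882
```

Fin centre is (0.480, -0.076), top at 0.157, hood yaw about -1.806, and the mouth offsets agree. I descend and grip.

>>> {"op": "arm_command", "data": {"plan": [[[-2,3.5,50,0,0,-0.114,-1],[-2,3.5,100,0,0,-0.114,-1],[-2,3.5,150,0,0,-0.114,-1],[-2,3.5,185,0,0,-0.114,-1],[-2,3.5,210,0,0,-0.114,-1],[-2,3.5,225,0,0,-0.114,-1],[-2,3.5,230,0,0,-0.114,-1],[-2,3.5,230,0,0,-0.114,-1],[-2,3.5,230,0,0,-0.114,1],[-2,3.5,230,0,0,-0.114,1],[-2,3.5,230,0,0,-0.114,1],[-2,3.5,230,0,0,-0.114,1]]], "squeeze": 50}}

```text
time_s: 2.55
ee_pos: [0.4798, -0.0766, 0.1258]
eef_rot: [3.141, -0.0, 1.334]
force: [-0.2, -0.3, -1.4]
grip_width: 0.0654
grip_force: 0.0
```

>>> {"op": "arm_command", "data": {"plan": [[[0,0,0,0,0,0,1],[0,0,0,0,0,0,1],[0,0,0,0,0,0,1],[0,0,0,0,0,0,1]]]}}

```text
time_s: 2.95
ee_pos: [0.4796, -0.0766, 0.1254]
eef_rot: [-3.142, -0.0, 1.334]
force: [-1.2, -0.7, -0.8]
grip_width: 0.0333
grip_force: 0.0
```

>>> {"op": "arm_command", "data": {"plan": [[[0,0,0,0,0,0,1],[0,0,0,0,0,0,1],[0,0,0,0,0,0,1],[0,0,0,0,0,0,1],[0,0,0,0,0,0,1]]]}}

```text
time_s: 3.45
ee_pos: [0.4796, -0.0766, 0.1254]
eef_rot: [-3.142, 0.0, 1.334]
force: [-0.1, 0.2, -0.4]
grip_width: 0.0138
grip_force: 50.0
```

```bash
python3 - <<'E'
from m import *
np.set_printoptions(precision=4,suppress=True)
for n in('top','scene'):
    p,d,i=load(n); P=pts(d,i)
    m=(abs(P[...,2]-.150)<.004)&(np.hypot(P[...,0]-.62,P[...,1]-.2)<.18); q=P[m]; r=cv2.minAreaRect(q[:,:2].astype(np.float32)); print(n,'cover',r,np.median(q[:,2]))
    # dark ring opening: project approx port, look at bright rim blob
    g=cv2.cvtColor(p,cv2.COLOR_BGR2GRAY); 
    # pixels whose depth pt deviates from cover within 0.03 of approx port -> opening
    q=P[(P[...,2]>.1545)&(P[...,2]<.162)&(np.hypot(P[...,0]-.645,P[...,1]-.145)<.07)]
    print(' rim pts',len(q),q.mean(0),cv2.minEnclosingCircle(q[:,:2].astype(np.float32)))
    w=np.array(i['world_to_cam'])@np.r_[.64,.14,.158,1]; print(' px',w[0]/w[2]*i['fx']+i['cx'],w[1]/w[2]*i['fy']+i['cy'])
E
```

```text
top cover ((0.6192590594291687, 0.19832056760787964), (0.22257088124752045, 0.24023151397705078), 16.537559509277344) 0.14983176701110512
 rim pts 269 [0.6213 0.1518 0.1575] ((0.646111011505127, 0.14705869555473328), 0.06761958450078964)
 px 209.38851563888903 120.51095781175894
scene cover ((0.6187241077423096, 0.20050668716430664), (0.22384342551231384, 0.24219964444637299), 16.63653564453125) 0.14964422099503294
 rim pts 255 [0.6198 0.1555 0.1572] ((0.6239637136459351, 0.15667644143104553), 0.04451899975538254)
 px 245.892243092563 241.27163739747056
```

Gripped (13.8 mm wide, 50 N). I lift, then move to a spot short of the port to look at it with the wrist camera.

>>> {"op": "arm_command", "data": {"plan": [[[0,0,-20,0,0,0,1],[0,0,-60,0,0,0,1],[0,0,-110,0,0,0,1],[0,0,-160,0,0,0,1],[20,20,-200,0,0,-0.08,1],[45,45,-200,0,0,-0.18,1],[70,70,-200,0,0,-0.28,1],[95,95,-200,0,0,-0.36,1],[120,122,-200,0,0,-0.44,1],[140,143,-200,0,0,-0.483,1],[140,143,-200,0,0,-0.483,1],[140,143,-200,0,0,-0.483,1]]]}}

```text
time_s: 4.65
ee_pos: [0.6515, 0.026, 0.3243]
eef_rot: [-3.14, -0.0, 1.817]
force: [-0.8, -1.1, -2.4]
grip_width: 0.0139
grip_force: 50.0
```

```bash
python3 - <<'E'
from h import *
o=ctrl.get_obs(); print(o['time_s'],o['ee_pos'],o['eef_rot'],o['qpos'],o['force'],o['grip_width'])
p,d,i=grab('wrist'); cv2.imwrite('pics/w2.png',p); np.savez('w20.npz',p=p,d=d,**{k:np.array(i[k]) for k in i})
E
```

```text
4.65 [0.65145482 0.02601719 0.32432676] [-3.13975403e+00 -3.24455463e-04  1.81672445e+00] [-1.61830904e-02  4.96551610e-01  9.81339533e-01 -1.63787254e-04
  1.66556141e+00 -2.62126860e-01] [-0.78089095 -1.11031743 -2.38157652] 0.013943770958678336
```

View pics/w2.png

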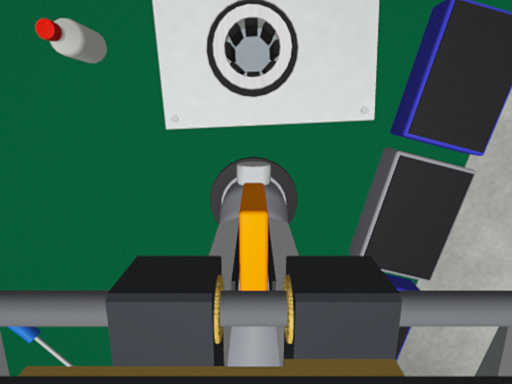

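Wrist picture: port at (252,48) with its black outer ring and segments, hood collar at (254,195), and extractor edge at row 125. Now I fit both ellipses.

```bash
python3 - <<'E'
from m import *
np.set_printoptions(precision=4,suppress=True)
p,d,i=load('w2'); P=pts(d,i); g=cv2.cvtColor(p,cv2.COLOR_BGR2GRAY)
def ell(mask,z,name):
    cs,_=cv2.findContours(mask.astype(np.uint8),cv2.RETR_EXTERNAL,cv2.CHAIN_APPROX_NONE); c=max(cs,key=cv2.contourArea)[:,0]
    q=np.array([ray(i,u,v,z)[:2] for u,v in c]); (e,ax,an)=cv2.fitEllipse(q.astype(np.float32)); print(name,e,ax,c.min(0),c.max(0)); return e
roi=np.zeros(g.shape,bool); roi[0:105,195:310]=1
ring=(g<80)&roi; cv2.imwrite('pics/x.png',ring*255)
ell(ring,.151,'outer dark ring @.151'); ell(ring,.158,'outer dark ring @.158')
# rim bright inside the ring
cs,_=cv2.findContours(ring.astype(np.uint8),cv2.RETR_EXTERNAL,cv2.CHAIN_APPROX_NONE); c=max(cs,key=cv2.contourArea); f=np.zeros(g.shape,np.uint8); cv2.drawContours(f,[c],-1,1,-1)
rim=(f==1)&(g>150); n,l,s,_=cv2.connectedComponentsWithStats(rim.astype(np.uint8)); k=1+np.argmax(s[1:,4]*(s[1:,2]>50)); 
ell(l==k,.158,'rim outer @.158')
q=P[(l==k)]; print('rim z',np.median(q[:,2]),q[:,:2].mean(0))
f2=np.zeros(g.shape,np.uint8); cs,h=cv2.findContours((l==k).astype(np.uint8),cv2.RETR_CCOMP,cv2.CHAIN_APPROX_NONE)
inn=[c for c,hh in zip(cs,h[0]) if hh[3]>=0]; c=max(inn,key=cv2.contourArea)[:,0]; qq=np.array([ray(i,u,v,.158)[:2] for u,v in c]); print('opening',cv2.fitEllipse(qq.astype(np.float32)))
# collar
for zz in (.24,.245,.25,.255): pass
m=np.zeros(g.shape,bool); m[150:250,205:305]=1
q=P[m&(g<110)&(P[...,2]>.2)&(P[...,2]<.30)]; print('collar z hist',np.histogram(q[:,2],bins=np.arange(.2,.3,.005)))
t=P[m&(abs(P[...,2]-.246)<.006)]; np.save('col.npy',t); print(len(t))
from scipy.optimize import least_squares
x=t[:,:2]; 
# outer boundary: fit circle radius .036 on the front half extremal points per angle
c0=np.array(P[160:180,240:265].reshape(-1,3)[:,:2].mean(0))
tool=1.817; hx=-np.array([np.cos(tool),np.sin(tool)]); a=np.array([.6515,.026])+.003*hx
def prof(c):
    r=np.hypot(*(x-c).T); th=np.arctan2(*(x-c).T[::-1]); b=np.floor(th/.15); return np.array([r[b==k].max() for k in np.unique(b) if (b==k).sum()>4 and r[b==k].max()>.033])
s=least_squares(lambda c:np.resize(prof(c)-.036,60)[:60],a,method='trf',diff_step=1e-3); print('collar c',s.x,'expected axis',a,s.cost)
col=(m&(g<75)); ell(col,.246,'collar img')
E
```

```text
outer dark ring @.151 (0.6176162958145142, 0.15045374631881714) (0.08901393413543701, 0.08914726227521896) [207   0] [296  95]
outer dark ring @.158 (0.617945671081543, 0.14931944012641907) (0.08724503219127655, 0.0873757153749466) [207   0] [296  95]
rim outer @.158 (0.6176020503044128, 0.15080095827579498) (0.07621549069881439, 0.07656903564929962) [213   4] [291  88]
rim z 0.15702203225789496 [0.6163 0.1559]
opening ((0.6177994608879089, 0.15008997917175293), (0.05097530782222748, 0.05240330100059509), 109.76933288574219)
collar z hist (array([   0,    0,    0,    0,    0,    0,    0,    0,  393, 1147,   15,
          1,    7,   38,   57,   80,  162,  240,  177]), array([0.2  , 0.205, 0.21 , 0.215, 0.22 , 0.225, 0.23 , 0.235, 0.24 ,
       0.245, 0.25 , 0.255, 0.26 , 0.265, 0.27 , 0.275, 0.28 , 0.285,
       0.29 , 0.295]))
1558
collar c [0.6516 0.0236] expected axis [0.6522 0.0231] 4.993403093815982e-06
collar img (0.6537712216377258, 0.017357852309942245) (0.0860932394862175, 0.10851503163576126) [205 150] [304 249][ WARN:0@0.567] global loadsave.cpp:1063 imwrite_ Unsupported depth image for selected encoder is fallbacked to CV_8U.
```

```bash
python3 - <<'E'
from m import *
np.set_printoptions(precision=4,suppress=True)
for n,(c0,c1,r0,r1) in {'w1':(370,482,115,240),'top':(285,345,92,150),'scene':(155,210,188,232)}.items():
    p,d,i=load(n); P=pts(d,i); hsv=cv2.cvtColor(p,cv2.COLOR_BGR2HSV)
    m=np.zeros(d.shape,bool); m[r0:r1,c0:c1]=1; m&=(P[...,2]>.062)&(P[...,2]<.071)
    b=cv2.morphologyEx(m.astype(np.uint8),cv2.MORPH_OPEN,np.ones((3,3),np.uint8))
    # green bright only
    G=m&(hsv[...,0]>45)&(hsv[...,0]<80)&(hsv[...,2]>115)
    for k,mm in(('all',b>0),('green',cv2.morphologyEx(G.astype(np.uint8),cv2.MORPH_OPEN,np.ones((2,2),np.uint8))>0)):
        q=P[mm][:,:2]
        y=np.deg2rad(-10); R=np.array([[np.cos(y),np.sin(y)],[-np.sin(y),np.cos(y)]]); l=q@R.T; lo,hi=np.percentile(l,1,0),np.percentile(l,99,0)
        print(n,k,len(q),cv2.minAreaRect(q.astype(np.float32)),'robust c',R.T@((lo+hi)/2),hi-lo)
E
```

```text
w1 all 7667 ((0.7048174738883972, -0.18467967212200165), (0.1405763179063797, 0.13447362184524536), 79.85322570800781) robust c [ 0.7042 -0.1842] [0.1307 0.1374]
w1 green 5513 ((0.6366272568702698, -0.16820964217185974), (0.18332473933696747, 0.3794535994529724), 66.10111236572266) robust c [ 0.7053 -0.2012] [0.1157 0.1686]
top all 800 ((0.7044969797134399, -0.18519629538059235), (0.1401248276233673, 0.13532809913158417), 80.88524627685547) robust c [ 0.7033 -0.1849] [0.1273 0.1368]
top green 754 ((0.48157787322998047, -0.15237373113632202), (0.14384907484054565, 0.6020239591598511), 79.9518051147461) robust c [ 0.7031 -0.1916] [0.1112 0.1424]
scene all 746 ((0.705924928188324, -0.1818946897983551), (0.1413901299238205, 0.12983092665672302), 81.05628204345703) robust c [ 0.7067 -0.1819] [0.1204 0.1357]
scene green 568 ((0.8100641369819641, 0.21188122034072876), (1.0870708227157593, 0.1279732882976532), 74.32234191894531) robust c [ 0.7045 -0.1788] [0.1099 0.1355]
```

Board centre is (0.705, -0.1845) and the port is (0.618, 0.1506), so the aim yaw is -1.317. The collar-to-port shift is 131.5 / -2 mm in the tool frame. I move over the port and start down into the free part.

>>> {"op": "arm_command", "data": {"plan": [[[40,-1,0,0,0,-0.008,1],[80,-2,0,0,0,-0.008,1],[115,-2,0,0,0,-0.008,1],[131.5,-2,0,0,0,-0.008,1],[131.5,-2,0,0,0,-0.008,1],[131.5,-2,10,0,0,-0.008,1],[131.5,-2,25,0,0,-0.008,1],[131.5,-2,35,0,0,-0.008,1],[131.5,-2,44,0,0,-0.008,1],[131.5,-2,50,0,0,-0.008,1],[131.5,-2,54,0,0,-0.008,1],[131.5,-2,54,0,0,-0.008,1]]]}}

```text
time_s: 5.9
ee_pos: [0.6175, 0.1528, 0.2711]
eef_rot: [-3.141, -0.0, 1.825]
force: [-0.1, -0.7, -2.6]
grip_width: 0.0139
grip_force: 50.0
```

```bash
python3 - <<'E'
from h import *
o=ctrl.get_obs(); print(o['time_s'],o['ee_pos'],o['eef_rot'],o['force'],o['moment'],o['grip_width'])
i=cams.camera_info('wrist'); p,_=cams.camera('scene'); q,_=cams.camera('wrist')
cv2.imwrite('pics/s3.png',np.hstack([cv2.resize(p[150:300,170:340],(408,360),interpolation=2),cv2.resize(q,(390,360))]))
E
```

```text
5.9 [0.61753661 0.152837   0.27106522] [-3.14111591e+00 -5.11477105e-06  1.82469231e+00] [-0.09549147 -0.69404356 -2.62687934] [-0.00277188 -0.08674913  0.08137943] 0.013946065721967141
```

View pics/s3.png

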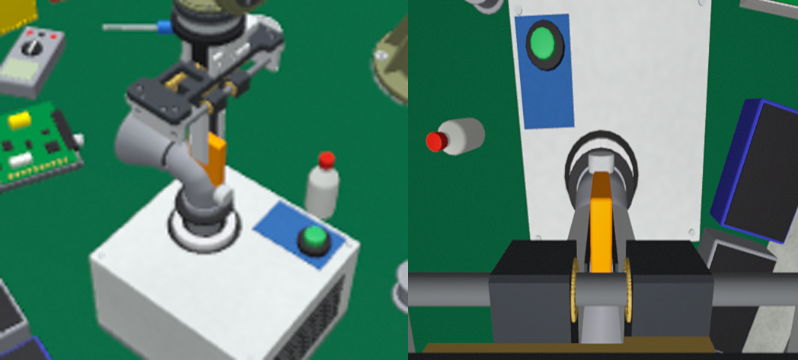

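The cuff is about 12 mm into the port, centred, with no contact force. I press on slowly.

>>> {"op": "arm_command", "data": {"plan": [[[0,0,5,0,0,0,1],[0,0,10,0,0,0,1],[0,0,14,0,0,0,1],[0,0,18,0,0,0,1],[0,0,21,0,0,0,1],[0,0,24,0,0,0,1],[0,0,24,0,0,0,1]]]}}

```text
time_s: 6.7
ee_pos: [0.6176, 0.1531, 0.2474]
eef_rot: [3.141, -0.0, 1.825]
force: [0.3, 3.4, 2.4]
grip_width: 0.0137
grip_force: 50.0
```

>>> {"op": "arm_command", "data": {"plan": [[[0,0,2,0,0,0,1],[0,0,4,0,0,0,1],[0,0,4,0,0,0,1]]]}}

```text
time_s: 7.0
ee_pos: [0.6176, 0.1531, 0.2435]
eef_rot: [3.141, -0.0, 1.825]
force: [-0.1, 3.9, 3.0]
grip_width: 0.0136
grip_force: 50.0
```

>>> {"op": "arm_command", "data": {"plan": [[[0,0,1,0,0,0,1],[0,0,3,0,0,0,1],[0,0,3,0,0,0,1]]]}}

```text
time_s: 7.3
ee_pos: [0.6177, 0.1531, 0.2407]
eef_rot: [3.141, -0.0, 1.825]
force: [0.1, 3.4, 5.9]
grip_width: 0.0136
grip_force: 50.0
```

Force on the tool is +3.5 N along +y, so I ease 1 mm along tool x and keep pressing.

>>> {"op": "arm_command", "data": {"plan": [[[0.5,0,0.5,0,0,0,1],[1,0,2,0,0,0,1],[1,0,2,0,0,0,1]]]}}

```text
time_s: 7.6
ee_pos: [0.6176, 0.1537, 0.2389]
eef_rot: [3.141, 0.001, 1.825]
force: [-0.3, 1.6, 7.0]
grip_width: 0.014
grip_force: 50.0
```

>>> {"op": "arm_command", "data": {"plan": [[[0,0,1,0,0,0,1],[0,0,2,0,0,0,1],[0,0,2,0,0,0,1]]]}}

```text
time_s: 7.9
ee_pos: [0.6176, 0.1537, 0.2372]
eef_rot: [3.14, 0.001, 1.825]
force: [-0.3, 1.2, 8.4]
grip_width: 0.014
grip_force: 50.0
```

>>> {"op": "arm_command", "data": {"plan": [[[0.5,0,1,0,0,0,1],[0.5,0,2,0,0,0,1],[0.5,0,2,0,0,0,1]]]}}

```text
time_s: 8.2
ee_pos: [0.6176, 0.1538, 0.2357]
eef_rot: [3.14, 0.001, 1.824]
force: [-0.5, -1.6, 11.5]
grip_width: 0.0138
grip_force: 50.0
```

>>> {"op": "arm_command", "data": {"plan": [[[0,0,1,0,0,0,1],[0,0,2,0,0,0,1],[0,0,2,0,0,0,1]]]}}

```text
time_s: 8.5
ee_pos: [0.6177, 0.1538, 0.2342]
eef_rot: [3.139, 0.001, 1.824]
force: [-1.3, -0.5, 14.0]
grip_width: 0.0137
grip_force: 50.0
```

>>> {"op": "arm_command", "data": {"plan": [[[0,0,1,0,0,0,1],[0,0,2,0,0,0,1],[0,0,2,0,0,0,1],[0,0,2,0,0,0,1]]]}}

```text
time_s: 8.9
ee_pos: [0.6177, 0.1538, 0.2328]
eef_rot: [3.139, 0.001, 1.824]
force: [-2.0, -1.3, 17.7]
grip_width: 0.0137
grip_force: 50.0
```

```bash
python3 - <<'E'
from h import *
o=ctrl.get_obs(); print(o['ee_pos'],o['eef_rot'],o['force'],o['moment'])
q,d,i=grab('scene'); P=pts(d,i)
cv2.imwrite('pics/s4.png',cv2.resize(q[190:280,200:320],(800,600),interpolation=2))
E
```

```text
[0.6177013  0.15377317 0.23281817] [3.13863777e+00 1.41334059e-03 1.82431175e+00] [-2.04111477 -1.34506522 17.6701768 ] [-0.32485957  0.82262915 -0.00522195]
```

View pics/s4.png

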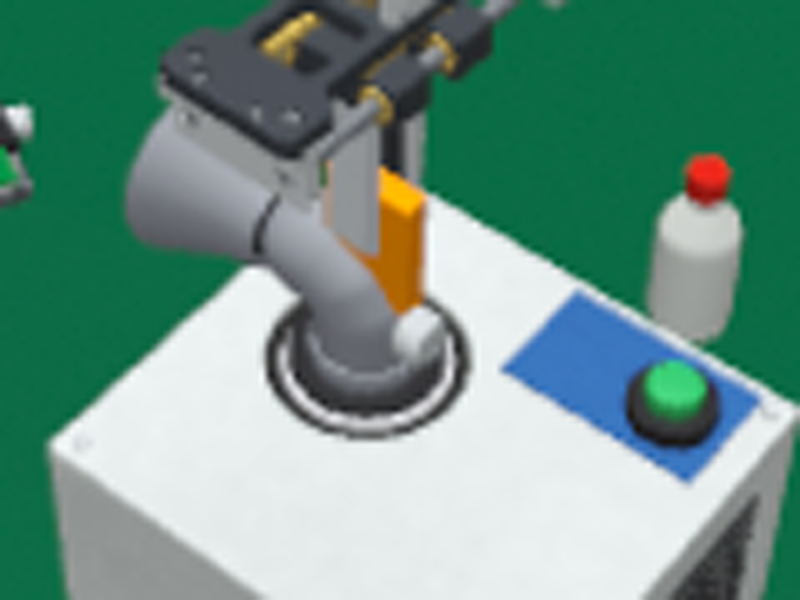

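The collar (scene crop, 370,395) lies on the sunken rim at 20 N net push. Its height from the TCP, 0.149, matches the sunken rim, so the hood is home. I let the mount rise, then release.

>>> {"op": "arm_command", "data": {"plan": [[[0,0,-2,0,0,0,1],[0,0,-4,0,0,0,1],[0,0,-6,0,0,0,1],[0,0,-7.5,0,0,0,1],[0,0,-7.5,0,0,0,1]]]}}

```text
time_s: 9.45
ee_pos: [0.6176, 0.1538, 0.2387]
eef_rot: [3.14, 0.001, 1.824]
force: [1.7, -0.9, 5.6]
grip_width: 0.0137
grip_force: 50.0
```

>>> {"op": "arm_command", "data": {"plan": [[[0,0,-1.5,0,0,0,1],[0,0,-2.5,0,0,0,1],[0,0,-2.5,0,0,0,1],[0,0,-2.5,0,0,0,0.3],[0,0,-2.5,0,0,0,0.0],[0,0,-2.5,0,0,0,-0.3],[0,0,-2.5,0,0,0,-0.3],[0,0,-2.5,0,0,0,-0.3],[0,0,-2.5,0,0,0,-0.3],[0,0,-2.5,0,0,0,-0.3],[0,0,-2.5,0,0,0,-0.3],[0,0,-2.5,0,0,0,-0.3]]]}}

```text
time_s: 10.65
ee_pos: [0.6172, 0.1544, 0.2404]
eef_rot: [-3.142, -0.0, 1.825]
force: [0.5, -0.1, -0.1]
grip_width: 0.0612
grip_force: 0.0
```

Released. I lift clear and inspect.

>>> {"op": "arm_command", "data": {"plan": [[[0,0,-10,0,0,0,-0.3],[0,0,-40,0,0,0,-0.3],[0,0,-80,0,0,0,-0.3],[0,0,-120,0,0,0,-0.3],[0,0,-120,0,0,0,-0.3],[0,0,-120,0,0,0,1],[0,0,-120,0,0,0,1],[0,0,-120,0,0,0,1]]]}}

```text
time_s: 11.45
ee_pos: [0.617, 0.1544, 0.3593]
eef_rot: [-3.14, -0.0, 1.825]
force: [0.1, 0.3, 0.8]
grip_width: 0.0405
grip_force: 0.0
```

```bash
python3 - <<'E'
from m import *
np.set_printoptions(precision=4,suppress=True)
o=ctrl.get_obs(); print(o['time_s'],o['ee_pos'],o['eef_rot'],o['force'])
p,d,i=grab('wrist'); np.savez('w50.npz',p=p,d=d,**{k:np.array(i[k]) for k in i}); P=pts(d,i)
s,sd,si=grab('scene')
cv2.imwrite('pics/w5.png',np.vstack([cv2.resize(p,(520,390)),cv2.resize(s[200:280,210:314],(260,200),interpolation=2).repeat(2,1)]))
hsv=cv2.cvtColor(p,cv2.COLOR_BGR2HSV); H,S,V=[hsv[...,k].astype(int) for k in range(3)]
f=(H>5)&(H<24)&(S>130)&(V>90)&(P[...,2]>.2); q=P[f]; print('finz',np.percentile(q[:,2],[50,80,95]))
t=q[q[:,2]>np.percentile(q[:,2],90)-.004]; r=cv2.minAreaRect(t[:,:2].astype(np.float32)); print('fin top',len(t),r)
g=(H>45)&(H<85)&(S>100)&(V>100)&(P[...,2]>.155); 
for b,st,c in blob(g):
    q=P[b]; print('green',st,c,np.median(q,0),cv2.minEnclosingCircle(q[q[:,2]>.163][:,:2].astype(np.float32)) if (q[:,2]>.163).any() else '')
    cs,_=cv2.findContours(b.astype(np.uint8),0,1); e=cv2.fitEllipse(cs[0]); print('  ray .168',ray(i,*e[0],.168),e)
# collar top: expected z .163
m=(V<90)&(np.hypot(P[...,0]-.618,P[...,1]-.151)<.045)&(P[...,2]>.153)&(P[...,2]<.185)
q=P[m&(np.hypot(P[...,0]-.618,P[...,1]-.151)>.026)]; print('collar',len(q),np.percentile(q[:,2],[10,50,90]),q[:,:2].mean(0))
q=q[abs(q[:,2]-np.median(q[:,2]))<.004]; A=np.c_[q[:,:2]-[.618,.151],np.ones(len(q))]; print('plane',np.linalg.lstsq(A,q[:,2],rcond=None)[0])
m=(V>140)&(S<60)&(abs(np.hypot(P[...,0]-.618,P[...,1]-.151)-.0375)<.002); print('rim z',m.sum(),np.median(P[m][:,2]))
E
```

```text
11.45 [0.617  0.1544 0.3593] [-3.1395 -0.0002  1.8248] [0.0842 0.3417 0.7626]
finz [0.4822 0.4838 0.4847]
fin top 4126 ((0.6099628806114197, 0.17879846692085266), (0.057680077850818634, 0.06690340489149094), 54.836814880371094)
green [184  51  25  26 499] [195.8116  63.2144] [0.528  0.2523 0.1713] ((0.5593997240066528, 0.2424989640712738), 0.04505664482712746)
  ray .168 [0.5272 0.2527 0.168 ] ((195.8000030517578, 63.2265739440918), (23.343416213989258, 25.382322311401367), 164.8439178466797)
collar 628 [0.1614 0.1625 0.1634] [0.6149 0.1608]
plane [-0.0001 -0.0017  0.1624]
rim z 513 0.15762174609174678
```

View pics/w5.png

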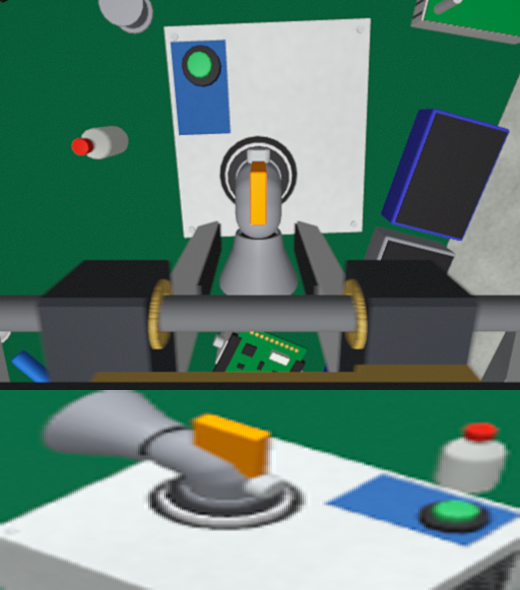

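Collar top is 0.1625 and the rim 0.1576, a gap equal to the 5 mm collar, and the collar plane is level, so the hood is home. The button is at (0.5275, 0.2525). A last check of the fin yaw, and I move over the button with closed fingers.

```bash
python3 - <<'E'
from m import *
p,d,i=load('w5'); P=pts(d,i); hsv=cv2.cvtColor(p,cv2.COLOR_BGR2HSV); H,S,V=[hsv[...,k].astype(int) for k in range(3)]
f=(H>5)&(H<26)&(S>130)&(V>90)&(P[...,2]>.2)&(P[...,2]<.3); q=P[f]; t=q[q[:,2]>np.percentile(q[:,2],90)-.004]; r=cv2.minAreaRect(t[:,:2].astype(np.float32)); print(len(t),r,np.median(t[:,2])); b=cv2.boxPoints(r); e=b[0]-b[1] if np.linalg.norm(b[0]-b[1])>.03 else b[1]-b[2]; e=-e if e[1]>0 else e; print('yaw',np.arctan2(e[1],e[0]),'want -1.317')
E
```

```text
848 ((0.6166960597038269, 0.15485292673110962), (0.013496755622327328, 0.045346520841121674), 14.320158958435059) 0.27326631217325925
yaw -1.3208617 want -1.317
```

>>> {"op": "arm_command", "data": {"plan": [[[30,-16,0,0,0,0,1],[75,-40,0,0,0,0,1],[117.5,-62,0,0,0,0,1],[117.5,-62,40,0,0,0,1],[117.5,-62,85,0,0,0,1],[117.5,-62,130,0,0,0,1],[117.5,-62,165,0,0,0,1],[117.5,-62,181,0,0,0,1],[117.5,-62,181,0,0,0,1]]]}}

```text
time_s: 12.45
ee_pos: [0.5266, 0.2521, 0.1768]
eef_rot: [-3.137, 0.001, 1.825]
force: [0.1, 0.0, -1.0]
grip_width: 0.0007
grip_force: 0.0
```

Fin yaw is -1.321, on target. Pressing the button.

>>> {"op": "arm_command", "data": {"plan": [[[0,0,4,0,0,0,1],[0,0,8,0,0,0,1],[0,0,11,0,0,0,1],[0,0,14,0,0,0,1],[0,0,15.5,0,0,0,1],[0,0,15.5,0,0,0,1]]]}}

```text
time_s: 13.05
ee_pos: [0.5282, 0.2528, 0.1661]
eef_rot: [3.139, -0.0, 1.825]
force: [-4.4, -1.3, 14.8]
grip_width: 0.0001
grip_force: 7.7
```

>>> {"op": "arm_command", "data": {"plan": [[[0,0,1,0,0,0,1],[0,0,2,0,0,0,1],[0,0,2,0,0,0,1],[0,0,2,0,0,0,1]]]}}

```text
time_s: 13.45
ee_pos: [0.5284, 0.2529, 0.1658]
eef_rot: [3.137, -0.001, 1.825]
force: [-10.1, -4.6, 28.7]
grip_width: 0.0004
grip_force: 14.9
```

```bash
python3 - <<'E'
from m import *
o=ctrl.get_obs(); print(o['ee_pos'],o['eef_rot'],o['force'],o['moment'])
s,sd,si=grab('scene'); w,_,_=grab('wrist')
cv2.imwrite('pics/s6.png',np.hstack([cv2.resize(s[215:275,265:345],(480,360),interpolation=2),cv2.resize(w[:,100:420],(320,360))]))
E
```

```text
[0.52835746 0.2528992  0.16576667] [ 3.13721633e+00 -5.04726276e-04  1.82490854e+00] [-10.07661237  -4.64901751  28.67803135] [-0.83962235  1.84892711 -0.05171172]
```

View pics/s6.png

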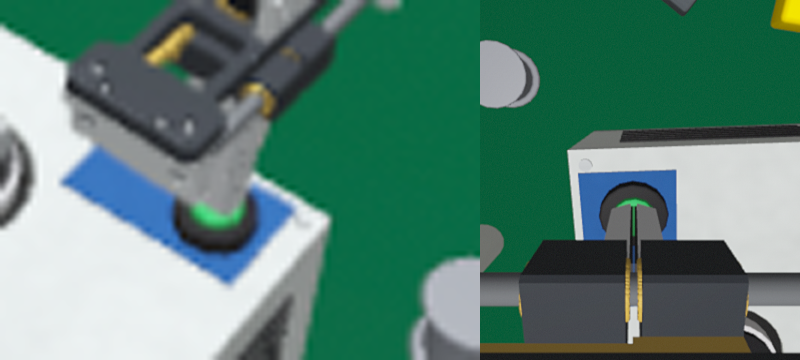

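```bash
python3 - <<'E'
from m import *
np.set_printoptions(precision=4,suppress=True)
p,d,i=load('w5'); P=pts(d,i); hsv=cv2.cvtColor(p,cv2.COLOR_BGR2HSV).astype(int)
c=np.array([.5275,.2525]); R=np.hypot(P[...,0]-c[0],P[...,1]-c[1])
for a in range(0,30,3):
    m=(R*1000>=a)&(R*1000<a+3); print(a,m.sum(),np.percentile(P[m][:,2],[10,50,90]),np.median(hsv[m],0))
p,d,i=grab('scene'); P=pts(d,i); h=cv2.cvtColor(p,cv2.COLOR_BGR2HSV).astype(int); b=(h[...,0]>45)&(h[...,0]<80)&(h[...,2]>105)&(np.hypot(P[...,0]-.5275,P[...,1]-.2525)<.02)&(P[...,2]>.14); print('now green',b.sum(),P[b][:,2],h[b].mean(0))
E
```

```text
0 28 [0.1707 0.1718 0.1727] [ 71.  165.5 202. ]
3 82 [0.1705 0.1715 0.1726] [ 71. 166. 201.]
6 132 [0.1707 0.1716 0.1726] [ 71.  167.  200.5]
9 184 [0.1701 0.1713 0.1724] [ 71. 176. 198.]
12 211 [0.1609 0.1623 0.1704] [ 69. 100.  78.]
15 282 [0.1606 0.1616 0.1626] [143.  10.  58.]
18 323 [0.1557 0.1611 0.1623] [110.  30.  58.]
21 306 [0.1499 0.151  0.1523] [107. 180. 169.]
24 408 [0.1499 0.151  0.152 ] [107. 180. 169.]
27 462 [0.1495 0.1508 0.1518] [107. 178. 169.]
now green 35 [0.4687 0.4665 0.4685 0.1998 0.1942 0.1769 0.1632 0.1637 0.1664 0.164
 0.1762 0.1662 0.1637 0.1643 0.1629 0.1653 0.1664 0.1727 0.1748 0.1699
 0.1633 0.1616 0.1609 0.1592 0.1647 0.1643 0.1647 0.1643 0.1636 0.1649
 0.1624 0.1632 0.1629 0.1623 0.162 ] [ 69.8571 120.9143 164.4   ]
```

The button top measured 0.1717 before the press. It now stops solid at 0.1658, a full 6 mm of travel and still above the bezel (0.162), so it is fully in. I retreat.

>>> {"op": "arm_command", "data": {"plan": [[[0,0,-5,0,0,0,1],[0,0,-25,0,0,0,1],[0,0,-65,0,0,0,1],[0,0,-110,0,0,0,1],[0,0,-150,0,0,0,1],[0,0,-150,0,0,0,1],[0,0,-150,0,0,0,1]]]}}

```text
time_s: 14.3
ee_pos: [0.5277, 0.2526, 0.3121]
eef_rot: [3.141, -0.0, 1.825]
force: [-0.2, 0.6, -0.5]
grip_width: 0.0004
grip_force: 0.0
```

```bash
python3 - <<'E'
from m import *
o=ctrl.get_obs(); print(o['time_s'],o['ee_pos'],o['force'])
s,d,i=grab('top'); P=pts(d,i); s2,d2,i2=grab('scene'); P2=pts(d2,i2)
for n,p,Q in(('top',s,P),('scene',s2,P2)):
    h=cv2.cvtColor(p,cv2.COLOR_BGR2HSV); R=np.hypot(Q[...,0]-.618,Q[...,1]-.151)
    m=(h[...,2]<100)&(R>.026)&(R<.036)&(abs(Q[...,2]-.162)<.01); print(n,m.sum(),np.percentile(Q[m][:,2],[10,50,90]) if m.any() else '')
cv2.imwrite('pics/s7.png',np.hstack([cv2.resize(s2[150:290,150:340],(400,295)),cv2.resize(s[40:240,60:331],(400,295))]))
E
```

```text
14.3 [0.52765262 0.25257938 0.31210531] [-0.15123605  0.57923722 -0.46968258]
top 71 [0.15920276 0.16312366 0.1653676 ]
scene 93 [0.16028276 0.16249085 0.16449213]
```

View pics/s7.png

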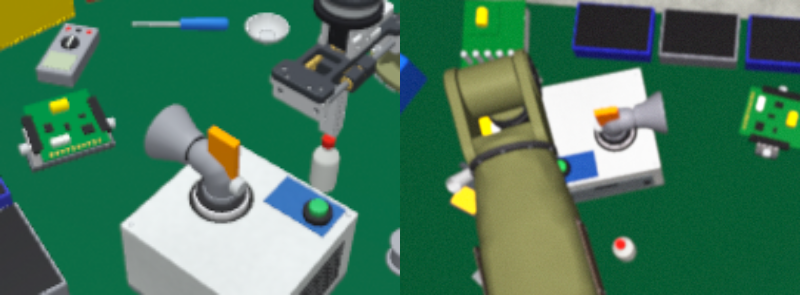

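The hood is seated with its mouth towards the board, the button is out again after the press, and the arm is clear of everything.

```bash
python3 -c "
from station import ctrl
print(ctrl.hand_in())"
```

```text
the job is handed in; nothing more can be done
None
```

The job is handed in at 14.3 s: the hood measures fully home and level, with its mouth within about 0.2° of the board's middle; the button went its full 6 mm (at up to 29 N), and the arm ended clear of everything.

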